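# Sort the new finds into the collection

## Robot

A 6-joint arm with a two-finger parallel gripper is mounted at the origin on the work surface. World frame = base frame: x ahead of the robot, y to its left, z up, the work surface at z = 0. Lengths are in mm, angles in rad, forces in N, time in s.
With the tool pointing down it reaches from about 400 to 925 mm from the base axis. Payload 12.5 kg.
Tool frame: the origin (TCP) lies at the very end of the fingers, on their centre line; the grasp point (between the pads) lies 19 mm behind it; z points along the fingers, y is the direction in which the jaws open and shut (so a half turn about z gives the same grasp; the last joint's range is limited). The gripper opens to 95 mm and grips with 3 to 60 N. Pads are 20 mm wide; open, the fingers measure 119 mm over their backs; the gripper's body (75 mm by 180 mm) begins 59 mm behind the grasp point.
Start: joints at [1.229, 0.491, 1.559, -0, 1.092, -0.106], TCP at [145.995, 607.727, 214.661] pointing down, gripper open.
Joint ranges: [-3.1, 3.1], [-0.84, 2.19], [0.05, 2.79], [-1.13, 4.28], [0.06, 2.93], [-2.69, 2.69]. Speed limits (rad/s): [2.22, 2.22, 2.79, 3.14, 3.14, 3.14].

## Interface

Orientations are given as [roll, pitch, yaw] about the fixed x, y, z axes, in that order (R = Rz(yaw) Ry(pitch) Rx(roll)).
In Python, from cell import env gives the robot as it stands.
- The arm moves only by the shell command python3 -m pendant 'ROWS'. ROWS is JSON, a list that holds one entry, the list of rows, each a list of 5 numbers: the opening, from 0 (shut) to 1 (fully open), then the shift along the tool's x, y, z in m, then the turn about the tool's z in rad. A call has exactly 8 rows; each row is the pose to reach, as a shift and turn from the pose commanded when the call began, along the tool's axes at that moment; what a row does not reach only later rows make up. A row lasts 1/10 s, in which the tool goes at most 50 mm and 8.59 degrees, less where a joint would pass 70% of its speed; a pose out of reach is approached as far as the arm can. A call with a gripper value outside its range is refused whole. The fingers move at their own pace and stop on an object; the grip force is fixed at half the most. Time passes only in rows, so rows that repeat a pose let the fingers close, or fill a call up. It gives the time, the measured TCP pose, the force and the opening at its end, in the units of the state.
- env.state(): the state, without advancing time (a new reading comes with each control period).
- env.read_camera(name): name is "side" or "top" or "wrist"; returns a dict with "image" (400x640x3 uint8, blue, green, red), "range_z" (400x640 float32, mm along the optical axis (not along the pixel's ray), 0 where there is no reading), "fx", "fy", "cx", "cy" (pixels), "dist" ([k1, k2, p1, p2, k3] as OpenCV has them; the pictures are not rectified), "rvec" (rotation vector, rad) and "tvec" (3), from world to camera coordinates, as OpenCV has them; the wrist camera has in their place "tool_from_camera" (4x4, takes a point from camera to tool coordinates, whose origin is the TCP and whose axes are the flange's). Camera axes: x right, y down, z forward; pixel columns grow to the right and rows downward; lengths in mm; the calibration is good to about 2 mm. A picture is of the moment at which its call begins: read the wrist's pose just before it.
- env.job_done(): hands the job in, once; it reports no verdict.
The state is a dict: "t": time; "joints": joint angles; "qvel": joint speeds; "tau": joint torques, N m; "eef_pos": TCP position; "tcp_rot": TCP orientation; "ft_force": force on the tool from outside, world axes, zero at the start; "moment": the same for the moment, N m; "opening": opening from 0.0 (shut) to 1.0 (fully open).
Only numpy, scipy, OpenCV 4.12 (cv2) and the standard library are available. Lean on these libraries where they do the work, as an engineer would, in place of code of your own. Each camera call takes 0.05 s, during which the arm holds its last target. There are 200 camera calls.

## Task

Sort the four new finds lying on the robot's side of the shelf into the collection: drop the small marble through the funnel into its jar, set the large marble in the empty hollow of the dark board, lay the horn spacer flat in the empty bay of the tray, lengthwise the same way as the two already there, and stand the loose dome box upright, wholly on the free end of the slate slab. Set the large marble, the spacer and the box down rather than letting them fall, and do not shift the dome box that already stands on the slate.

Things in the scene. Friction and masses are not known exactly. Their poses are not given: they have to be found in the camera images.
- small_marble: The small pearly marble: a 24 mm ball, 18 g. Origin at its centre. It starts on a fixed black rubber ring (22 mm across, 6 mm high) on the maple shelf, so its centre is 16 mm above the shelf. It belongs in the jar.
- large_marble: The large pearly marble: a 36 mm ball, about 60 g. Origin at its centre. It starts on a fixed black rubber ring (31 mm across, 7 mm high), its centre 21 mm above the shelf. It belongs in the hollow of the board and is too big for the funnel's neck.
- comb: The stubby comb-shaped horn spacer, lying flat and loose on the shelf: 48 mm along its x, 26 mm along its y, 12 mm thick, about 20 g; the 11 mm wide spine lies on its -y side and five teeth point to +y. Origin under its middle, on its underside; z up. Both 48 mm and 26 mm are plain widths to grip.
- dome_box: The new rosewood dome box, standing loose on the shelf: round, 50 mm in diameter, 52 mm high, 60 to 130 g; straight sides up to 28 mm, a dome above. Origin at the centre of its underside; z up. A brass cam lock stands out 4 mm on its -x side at a height of 14 to 34 mm; grip it along its y to miss the lock.
- jar: The glass jar of small marbles with a white plastic funnel over it in a spring steel wire holder, all fixed. Origin on the common axis, on the shelf; z up. Jar 82 mm in diameter, 88 mm high, its floor covered by a layer of 24 mm marbles. The funnel's round mouth is at z = 155 mm, 100 mm in inner diameter; it narrows to a neck of 34 mm inner diameter from z = 112 down to 82 mm.
- hollow (a point): The empty hollow of the dark wood board for large marbles (board 60 x 140 x 16 mm, fixed): the centre of the hollow's 24 mm round mouth, on the board's top, 16 mm above the shelf. A large marble sitting in it has its centre 13 mm above this point. x runs across the board, y along it; a fixed large marble sits in the other hollow, 70 mm away along +y.
- bay (a point): The empty bay of the two-bay horn tray (tray 100 x 170 x 14 mm, walls 4 mm thick, fixed): the centre of the bay's floor, 4 mm above the shelf; the walls rise 10 mm above this floor. The bay is 92 mm along x and 79 mm along y. Two fixed horn spacers lie in the other bay, 83 mm away along +y, with their 48 mm length along this y axis.
- slate_free (a point): The free end of the grey slate slab (90 x 170 x 8 mm, fixed): the point on its top surface, 8 mm above the shelf, 45 mm from the end edge and from both long edges. x runs across the slab, y along it; +y points to the box that already stands there.
- old_box: The rosewood dome box that already stands on the slate, loose, about 80 mm along +y from the free spot: 54 mm in diameter, 60 mm high, 110 g. Origin at the centre of its underside. To be left where it is.
Not all that is in view belongs to the job. What is shaped like the old_box but blue or purple is not meant.

How it is judged:
By the outcome, as a careful person would: the job done as asked, in the order asked, and still so for the second after the job is handed in, with the robot touching nothing.
It also fails if it takes over 99 s, if anything falls off the work surface, if the arm or the gripper's body presses on something with over 40 N, if the wrist force passes 120 N, or if a joint passes its speed limit or range.

## Working session

There is one attempt and no reset: what is moved stays moved. The work goes in short steps, Python scripts to look and compute and a shell command to move; the robot and the scene stay as the last step left them, time stands still between calls to the robot, and variables do not carry over. Pictures are saved under pics/ and viewed, about 12 in all and at most 16, crops included, and the job is handed in when it is done.

```bash
ls; mkdir -p pics; cat > h.py <<'E'
import numpy as np, cv2
from scipy.spatial.transform import Rotation as R
from cell import env
def snap(name,fn):
    s=env.state(); c=env.read_camera(name); cv2.imwrite(f'pics/{fn}.png',c['image'])
    if name=='wrist':
        T=np.eye(4); T[:3,:3]=R.from_euler('xyz',s['tcp_rot']).as_matrix(); T[:3,3]=s['eef_pos']
        W=T@np.array(c['tool_from_camera'])
    else:
        E=np.eye(4); E[:3,:3]=cv2.Rodrigues(np.array(c['rvec'],float))[0]; E[:3,3]=np.ravel(c['tvec']); W=np.linalg.inv(E)
    np.savez(f'pics/{fn}.npz',W=W,rz=c['range_z'],K=np.array([[c['fx'],0,c['cx']],[0,c['fy'],c['cy']],[0,0,1.]]),d=np.array(c['dist'],float))
    return s
def load(fn): return np.load(f'pics/{fn}.npz')
def ray(c,u,v):
    p=cv2.undistortPoints(np.array([[[u,v]]],float),c['K'],c['d'])[0,0]
    return np.array([p[0],p[1],1.])
def px(c,u,v,z=None):
    """world point: on plane z if given, else by depth"""
    r=ray(c,u,v); W=c['W']
    if z is None:
        d=float(c['rz'][int(round(v)),int(round(u))]); return W[:3,:3]@(r*d)+W[:3,3]
    dd=W[:3,:3]@r; o=W[:3,3]; return o+dd*(z-o[2])/dd[2]
def proj(c,P):
    Wi=np.linalg.inv(c['W']); 
    return cv2.projectPoints(np.array([P],float).reshape(-1,1,3),cv2.Rodrigues(Wi[:3,:3])[0],Wi[:3,3],c['K'],c['d'])[0].reshape(-1,2)
E
python3 - <<'E'
from h import *
s=snap('top','t0');snap('side','s0');snap('wrist','w0');print(s)
for f in ['t0','s0','w0']: print(load(f)['W'].round(3), load(f)['K'][0,0])
E
```

```text
pics
{'t': 0.0, 'joints': array([ 1.22939790e+00,  4.91586902e-01,  1.55949178e+00,  2.21176784e-05,
        1.09169198e+00, -1.05571267e-01]), 'qvel': array([ 4.82617086e-05, -1.58043425e-03,  7.09324300e-04, -1.01500298e-03,
       -6.00514397e-05,  6.66960994e-06]), 'tau': array([ 5.43871956e-04, -6.12640285e+01, -2.58179462e+01,  6.93102856e-02,
        4.82839916e-02, -1.59831447e-04]), 'eef_pos': array([145.89663443, 607.46348449, 214.0301876 ]), 'tcp_rot': array([-3.14042328e+00, -1.43638553e-04,  2.90575521e+00]), 'ft_force': array([ 0.02050175, -0.8175778 , -0.16194278]), 'moment': array([ 0.00773228,  0.06431883, -0.0217341 ]), 'opening': 1.0037716535380343}
[[ 1.90000e-02 -9.89000e-01  1.43000e-01  3.99562e+02]
 [-1.00000e+00 -1.90000e-02  5.00000e-03  1.67850e+01]
 [-2.00000e-03 -1.43000e-01 -9.90000e-01  9.74574e+02]
 [ 0.00000e+00  0.00000e+00  0.00000e+00  1.00000e+00]] 360.88130817828227
[[-9.730000e-01 -1.240000e-01  1.940000e-01  2.610780e+02]
 [-2.300000e-01  5.160000e-01 -8.250000e-01  1.103285e+03]
 [ 2.000000e-03 -8.480000e-01 -5.310000e-01  7.491730e+02]
 [ 0.000000e+00  0.000000e+00  0.000000e+00  1.000000e+00]] 517.1075154136156
[[ 2.33000e-01  9.42000e-01  2.41000e-01  7.89300e+01]
 [ 9.72000e-01 -2.26000e-01 -5.90000e-02  6.23753e+02]
 [-1.00000e-03  2.48000e-01 -9.69000e-01  3.84439e+02]
 [ 0.00000e+00  0.00000e+00  0.00000e+00  1.00000e+00]] 350.143709933446
```

View pics/t0.png

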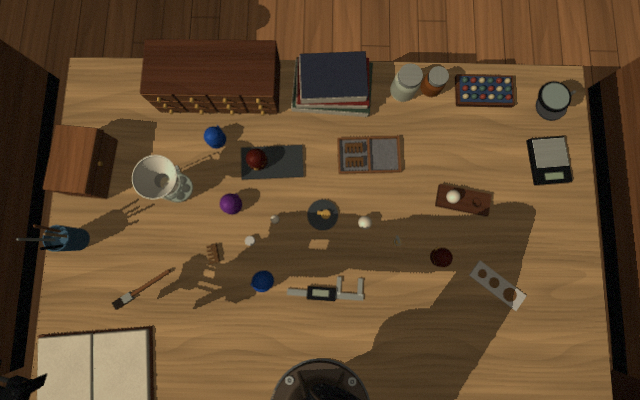

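View pics/s0.png

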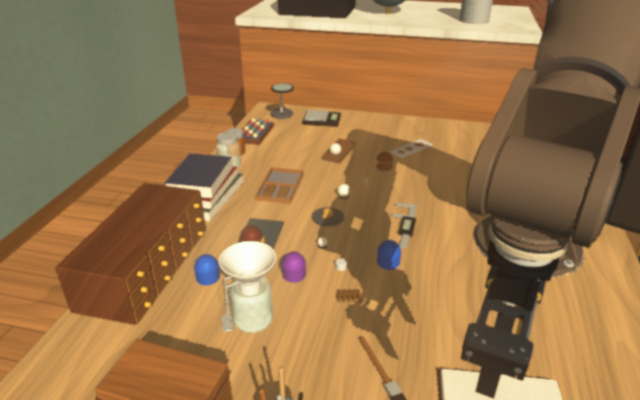

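The top view shows the comb at (215,252), the new box at (441,257), the large marble at (364,222) and the tray, board, slate and funnel. The small marble could be at (250,241) or (275,219). I'll enlarge both.

```bash
python3 - <<'E'
import cv2,numpy as np
a=cv2.imread('pics/t0.png')
g=lambda x: np.clip((x/255.)**0.6*255,0,255).astype('uint8')
A=cv2.resize(g(a[125:275,120:320]),(800,600),interpolation=cv2.INTER_CUBIC)
B=cv2.resize(g(a[125:275,320:520]),(800,600),interpolation=cv2.INTER_CUBIC)
cv2.imwrite('pics/cA.png',A);cv2.imwrite('pics/cB.png',B)
E
```

```text
(no output)
```

View pics/cA.png

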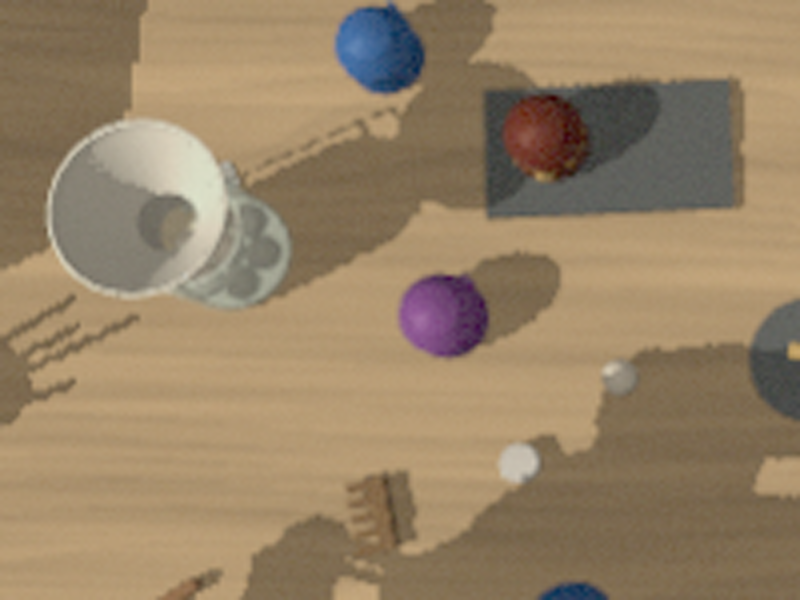

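View pics/cB.png

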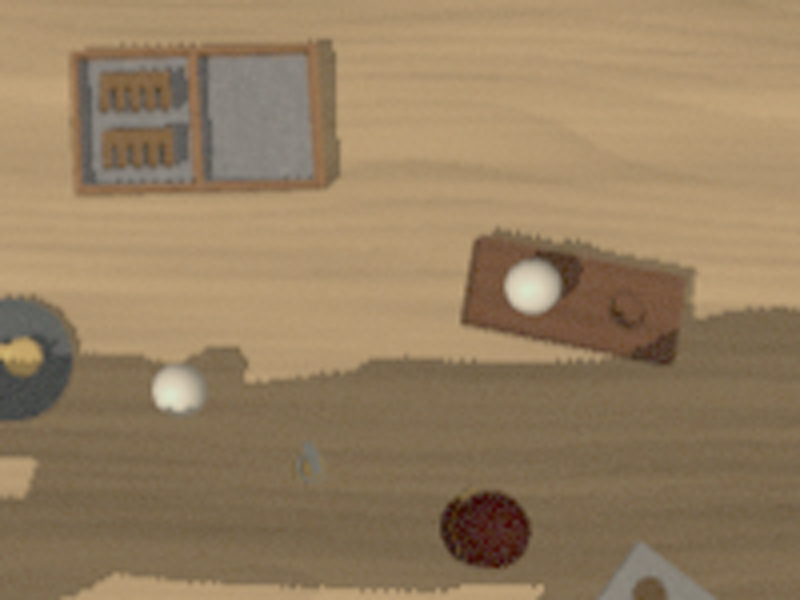

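Crop A shows two white candidates: a matte one at full-picture (249.7,240.8) and a glassy one at (274.7,219.4). Crop B shows the large marble at (364.8,222), the hollow at (476.5,202.5), the empty bay at (385,154.5) and the new box at (441,257). Next I compute positions.

```bash
python3 - <<'E'
from h import *
c=load('t0'); q=lambda u,v,o=120:(o+u/4,125+v/4)
for n,u,v,o,z in [('matte',519,463,120,12),('glass',619,377,120,12),('comb',372,516,120,12),('funnel',137,208,120,155),('slateTL',485,90,120,8),('slateTR',730,80,120,8),('slateBL',489,217,120,8),('slateBR',735,207,120,8),('oldbox',546,137,120,30),
 ('large',180,390,320,21),('lm2',533,287,320,29),('hollow',628,310,320,16),('bay',259,118,320,4),('bayTL',206,57,320,14),('bayTR',310,52,320,14),('bayBR',316,180,320,14),('bayBL',206,185,320,14),('box',486,529,320,28),
 ('bTL',478,236,320,16),('bTR',692,272,320,16),('bBR',672,362,320,16),('bBL',463,325,320,16)]:
    U,V=q(u,v,o); print(n,(U,V),px(c,U,V,z).round(0)[:2],px(c,U,V).round(0))
E
```

```text
matte (249.75, 240.75) [426. 192.] [426. 192.  14.]
glass (274.75, 219.25) [485. 128.] [483. 126.  29.]
comb (213.0, 254.0) [390. 288.] [390. 287.  14.]
funnel (154.25, 177.0) [565. 395.] [573. 413. 117.]
slateTL (241.25, 147.5) [683. 228.] [682. 228.   9.]
slateTR (302.5, 145.0) [693.  59.] [694.  59.   4.]
slateBL (242.25, 179.25) [593. 221.] [593. 221.   9.]
slateBR (303.75, 176.75) [603.  53.] [604.  53.   3.]
oldbox (256.5, 159.25) [644. 181.] [635. 174.  67.]
large (365.0, 222.5) [ 480. -112.] [ 479. -110.   39.]
lm2 (453.25, 196.75) [ 552. -346.] [ 549. -338.   48.]
hollow (477.0, 202.5) [ 540. -414.] [ 541. -418.    8.]
bay (384.75, 154.5) [ 671. -170.] [ 671. -169.    6.]
bayTL (371.5, 139.25) [ 711. -131.] [ 713. -133.    7.]
bayTR (397.5, 138.0) [ 716. -203.] [ 716. -203.   15.]
bayBR (399.0, 170.0) [ 626. -206.] [ 625. -206.   16.]
bayBL (371.5, 171.25) [ 621. -131.] [ 620. -131.   18.]
box (441.5, 257.25) [ 393. -310.] [ 393. -301.   53.]
bTL (439.5, 184.0) [ 589. -315.] [ 588. -314.   18.]
bTR (493.0, 193.0) [ 567. -459.] [ 570. -468.   -2.]
bBR (488.0, 215.5) [ 505. -442.] [ 507. -450.   -1.]
bBL (435.75, 206.25) [ 528. -303.] [ 530. -308.    1.]
```

```bash
cat >> h.py <<'E'
def rel(x,y,z,yaw=None):
    s=env.state(); M=R.from_euler('xyz',s['tcp_rot']); d=M.inv().apply(np.array([x,y,z])-s['eef_pos'])/1000
    y0=s['tcp_rot'][2]; t=0 if yaw is None else (y0-yaw+np.pi/2)%np.pi-np.pi/2
    print('t',round(s['t'],2),'pos',s['eef_pos'].round(1),'yaw',round(y0,3),'open',round(s['opening'],2),'F',s['ft_force'].round(1),'| shift',d.round(4),'turn',round(t,3),'q',s['joints'].round(2))
E
python3 -c "
from h import *
rel(484,127,170)
rel(330,340,200)"
```

```text
t 0.15 pos [145.9 607.6 214.2] yaw 2.906 open 1.0 F [-0.4 -0.7  0.4] | shift [-0.441  -0.3882  0.0445] turn 0 q [ 1.23  0.49  1.56  0.    1.09 -0.11]
t 0.15 pos [145.9 607.6 214.2] yaw 2.906 open 1.0 F [-0.4 -0.7  0.4] | shift [-0.2415 -0.2171  0.0144] turn 0 q [ 1.23  0.49  1.56  0.    1.09 -0.11]
```

```bash
python3 -m pendant '[[[1,-0.441,-0.388,0.044,0],[1,-0.441,-0.388,0.044,0],[1,-0.441,-0.388,0.044,0],[1,-0.441,-0.388,0.044,0],[1,-0.441,-0.388,0.044,0],[1,-0.441,-0.388,0.044,0],[1,-0.441,-0.388,0.044,0],[1,-0.441,-0.388,0.044,0]]]'; python3 -c "
from h import *
rel(484,127,170)"
```

```text
t: 0.95
eef_pos: [376.4, 279.8, 184.7]
tcp_rot: [3.141, 0.0, 2.906]
ft_force: [1.4, -0.2, 0.3]
opening: 0.997
t 0.95 pos [376.4 279.8 184.7] yaw 2.906 open 1.0 F [ 1.4 -0.2  0.3] | shift [-0.1403 -0.1235  0.0147] turn 0 q [ 0.5   0.31  1.97  0.    0.87 -0.84]
```

```bash
python3 -m pendant '[[[1,-0.14,-0.123,0.015,0],[1,-0.14,-0.123,0.015,0],[1,-0.14,-0.123,0.015,0],[1,-0.14,-0.123,0.015,0],[1,-0.14,-0.123,0.015,0],[1,-0.14,-0.123,0.015,0],[1,-0.14,-0.123,0.015,0],[1,-0.14,-0.123,0.015,0]]]' >/dev/null; python3 -c "
from h import *
rel(484,127,170); snap('wrist','w1')
a=cv2.imread('pics/w1.png');cv2.imwrite('pics/w1b.png',np.clip((a/255.)**0.6*255,0,255).astype('uint8'))"
```

```text
t 1.75 pos [482.4 130.2 169.9] yaw 2.907 open 1.0 F [-0.3 -0.7 -0.1] | shift [-0.0023 -0.0028 -0.0001] turn 0 q [ 0.13  0.37  1.91  0.    0.86 -1.21]
```

View pics/w1b.png

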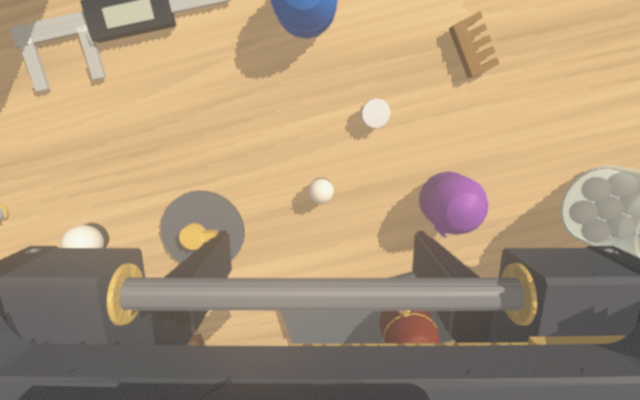

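The wrist view shows the glossy ball, the small marble, at (321,191). The matte disc at (376,113) is a flat decoy, and the comb is at (473,46).

```bash
python3 - <<'E'
from h import *
c=load('w1')
p=px(c,321,190.5,16);print('marble',p.round(1),px(c,321,190).round(1))
for u,v in [(450,28),(480,14),(498,65),(470,78)]: print('comb',px(c,u,v,12).round(1))
print('purple',px(c,454,203,30).round(0))
rel(p[0],p[1],5)
E
```

```text
marble [484.3 129.3  16. ] [481.2 130.1  28.4]
comb [371.1 271.   12. ]
comb [365.8 298.   12. ]
comb [410.7 308.2  12. ]
comb [416.  282.3  12. ]
purple [521. 246.  30.]
t 1.8 pos [482.5 130.2 169.9] yaw 2.907 open 1.0 F [-0.2  0.5 -0. ] | shift [-0.0019 -0.0005  0.1649] turn 0 q [ 0.13  0.37  1.91  0.    0.86 -1.21]
```

```bash
python3 -m pendant '[[[0.6,-0.002,0,0.1,0],[0.6,-0.002,0,0.1,0],[0.6,-0.002,0,0.14,0],[0.6,-0.002,0,0.164,0],[0.6,-0.002,0,0.164,0],[0.6,-0.002,0,0.164,0],[0.6,-0.002,0,0.164,0],[0.1,-0.002,0,0.164,0]]]'; python3 -m pendant '[[[0.1,0,0,0,0],[0.1,0,0,0,0],[0.1,0,0,0,0],[0.1,0,0,0,0],[0.1,0,0,0,0],[0.1,0,0,0,0],[0.1,0,0,0,0],[0.1,0,0,0,0]]]'; python3 -c "
from h import *
rel(565,395,240)"
```

```text
t: 2.6
eef_pos: [485.6, 129.1, 7.2]
tcp_rot: [3.141, 0.002, 2.906]
ft_force: [-0.6, -0.8, 0.3]
opening: 0.562
t: 3.4
eef_pos: [485.0, 128.8, 5.7]
tcp_rot: [3.142, 0.0, 2.906]
ft_force: [0.2, -0.4, 1.1]
opening: 0.237
t 3.4 pos [485.  128.8   5.7] yaw 2.906 open 0.24 F [ 0.2 -0.4  1.1] | shift [-0.0156  0.2775 -0.2342] turn 0 q [ 0.13  0.65  2.03  0.    0.46 -1.21]
```

```bash
python3 -m pendant '[[[0.1,0,0,-0.05,0],[0.1,0,0,-0.1,0],[0.1,0,0,-0.15,0],[0.1,0,0,-0.2,0],[0.1,0,0,-0.234,0],[0.1,-0.005,0.05,-0.234,0],[0.1,-0.01,0.1,-0.234,0],[0.1,-0.015,0.15,-0.234,0]]]'; python3 -m pendant '[[[0.1,0,0.05,0,0],[0.1,0,0.1,0,0],[0.1,0,0.127,0,0],[0.1,0,0.127,0,0],[0.1,0,0.127,0,0],[0.1,0,0.127,0,0],[0.1,0,0.127,0,0],[0.1,0,0.127,0,0]]]'; python3 -c "
from h import *
rel(565,395,240); snap('wrist','w2')"
```

```text
t: 4.2
eef_pos: [534.7, 271.9, 240.2]
tcp_rot: [3.141, 0.001, 2.905]
ft_force: [1.1, -0.6, -0.4]
opening: 0.238
t: 5.0
eef_pos: [564.2, 393.0, 240.2]
tcp_rot: [3.141, 0.0, 2.905]
ft_force: [0.1, 0.0, -0.0]
opening: 0.239
t 5.0 pos [564.2 393.  240.2] yaw 2.905 open 0.24 F [ 0.1  0.  -0. ] | shift [-0.0004  0.0021  0.0002] turn 0 q [ 0.51  0.56  1.36  0.    1.22 -0.82]
```

View pics/w2.png

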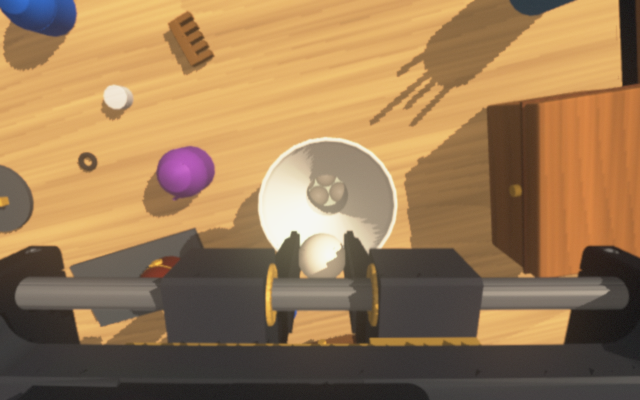

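The marble is held and its ring at (88,161) is empty. The funnel mouth is centred near (327,206).

```bash
python3 - <<'E'
from h import *
c=load('w2')
for u,v in [(258,206),(397,206),(327,138)]: print(px(c,u,v,155).round(1))
a=px(c,258,206,155);b=px(c,397,206,155);t=px(c,327,138,155); m=(a+b)/2
# circle through three points
A=np.array([b-a,t-a])[:,:2]; ctr=np.linalg.solve(A,[(b@b-a@a)/2,(t@t-a@a)/2]);print(ctr,np.linalg.norm(a[:2]-ctr))
print('neck',px(c,327,191,112))
rel(ctr[0],ctr[1],150)
E
```

```text
[551.9 346.6 155. ]
[576.5 448.8 155. ]
[514.9 409.  155. ]
[566.09069367 397.25422523] 52.56096061570148
neck [562.2370533  398.45369638 112.        ]
t 5.05 pos [564.2 393.2 240.2] yaw 2.905 open 0.24 F [ 0.5 -0.1 -0.6] | shift [-0.0009  0.0044  0.0902] turn 0 q [ 0.51  0.56  1.36  0.    1.22 -0.82]
```

```bash
python3 -m pendant '[[[0.1,0,0.005,0.05,0],[0.1,0,0.005,0.088,0],[0.1,0,0.005,0.088,0],[0.1,0,0.005,0.088,0],[0.1,0,0.005,0.088,0],[0.1,0,0.005,0.088,0],[0.4,0,0.005,0.088,0],[0.4,0,0.005,0.088,0]]]'; python3 -m pendant '[[[0.4,0,0,0,0],[0.4,0,0,0,0],[0.4,0,0,0,0],[0.4,0,0,-0.05,0],[0.4,0,0,-0.1,0],[0.4,0,0,-0.1,0],[0.4,0,0,-0.1,0],[0.4,0,0,-0.1,0]]]'; python3 -c "
from h import *
snap('wrist','w3'); rel(440,-120,120); cv2.imwrite('pics/w3c.png',cv2.resize(cv2.imread('pics/w3.png')[110:260,220:440],None,fx=3,fy=3))"
```

```text
t: 5.85
eef_pos: [565.4, 398.9, 152.7]
tcp_rot: [3.141, 0.001, 2.906]
ft_force: [-0.1, -0.9, 0.1]
opening: 0.351
t: 6.65
eef_pos: [564.7, 398.5, 250.4]
tcp_rot: [-3.14, -0.001, 2.906]
ft_force: [-0.1, -1.0, -0.5]
opening: 0.397
t 6.7 pos [564.7 398.5 250.1] yaw 2.906 open 0.4 F [-0.6  0.7 -0.2] | shift [-1.000e-04 -5.331e-01  1.310e-01] turn 0 q [ 0.52  0.56  1.33  0.    1.25 -0.82]
```

View pics/w3c.png

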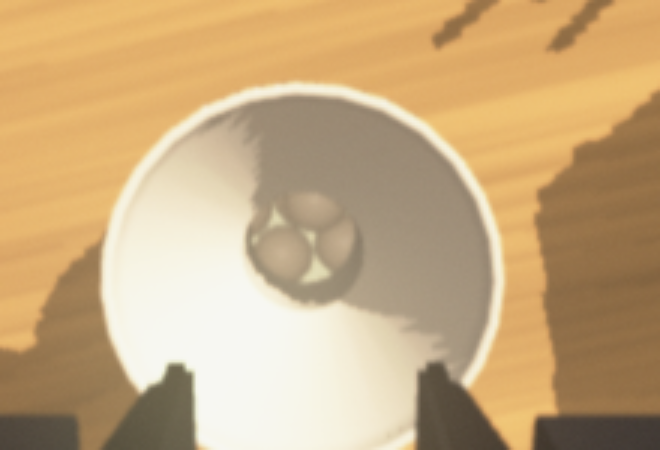

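The funnel is empty, so the small marble went through. Now the large marble.

```bash
for i in 1; do python3 -m pendant '[[[0.7,0,-0.05,0,0],[0.7,0,-0.1,0,0],[0.7,0,-0.15,0,0],[0.7,0,-0.2,0,0],[0.7,0,-0.25,0,0],[0.7,0,-0.3,0.02,0],[0.7,0,-0.35,0.04,0],[0.7,0,-0.4,0.06,0]]]'; done; python3 -c "
from h import *
rel(480,-112,150)"
```

```text
t: 7.5
eef_pos: [473.0, 18.8, 194.6]
tcp_rot: [-3.141, -0.001, 2.906]
ft_force: [1.0, -0.3, 0.2]
opening: 0.701
t 7.5 pos [473.   18.8 194.6] yaw 2.906 open 0.7 F [ 1.  -0.3  0.2] | shift [-0.0374 -0.1255  0.0446] turn 0 q [-0.1   0.3   1.94  0.    0.9  -1.44]
```

```bash
python3 -m pendant '[[[0.7,-0.02,-0.05,0.01,0],[0.7,-0.037,-0.1,0.02,0],[0.7,-0.037,-0.122,0.044,0],[0.7,-0.037,-0.122,0.044,0],[0.7,-0.037,-0.122,0.044,0],[0.7,-0.037,-0.122,0.044,0],[0.7,-0.037,-0.122,0.044,0],[0.7,-0.037,-0.122,0.044,0]]]'; python3 -c "
from h import *
snap('wrist','w4'); rel(480,-112,150)"
```

```text
t: 8.3
eef_pos: [482.0, -106.2, 152.5]
tcp_rot: [3.142, 0.001, 2.907]
ft_force: [-0.5, -0.1, 0.4]
opening: 0.7
t 8.35 pos [ 481.9 -106.3  152.4] yaw 2.907 open 0.7 F [-0.3 -0.1  0.2] | shift [ 0.0005 -0.006   0.0024] turn 0 q [-0.35  0.39  1.95  0.    0.81 -1.69]
```

View pics/w4.png

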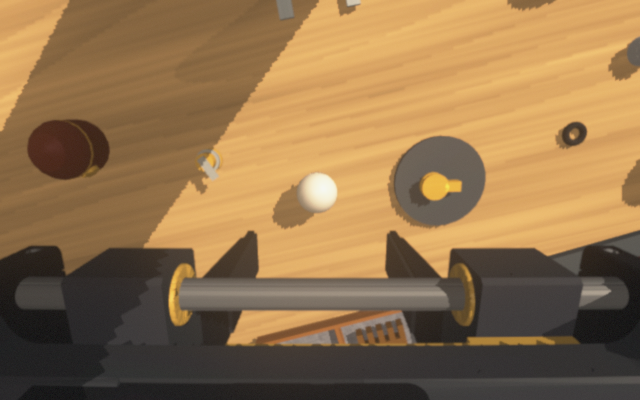

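```bash
python3 - <<'E'
from h import *
c=load('w4')
p=px(c,318,192.5,21);print(p,px(c,318,193))
print('disc edge',px(c,394,182,0),px(c,480,182,0), 'box',px(c,62,149,30),'boxtop?')
rel(p[0],p[1],11)
E
```

```text
[ 480.31412292 -108.9545736    21.        ] [ 476.79867878 -107.92469706   39.0905261 ]
disc edge [491.59400698 -38.53458141   0.        ] [510.36875887  40.50748901   0.        ] box [ 391.80810339 -309.11125103   30.        ] boxtop?
t 8.35 pos [ 481.9 -106.3  152.4] yaw 2.907 open 0.7 F [-0.3 -0.1  0.2] | shift [ 0.0011 -0.003   0.1414] turn 0 q [-0.35  0.39  1.95  0.    0.81 -1.69]
```

```bash
python3 -m pendant '[[[0.6,0.001,-0.003,0.05,0],[0.6,0.001,-0.003,0.1,0],[0.6,0.001,-0.003,0.14,0],[0.6,0.001,-0.003,0.141,0],[0.6,0.001,-0.003,0.141,0],[0.6,0.001,-0.003,0.141,0],[0.2,0.001,-0.003,0.141,0],[0.2,0.001,-0.003,0.141,0]]]'; python3 -m pendant '[[[0.2,0,0,0,0],[0.2,0,0,0,0],[0.2,0,0,0,0],[0.2,0,0,0,0],[0.2,0,0,0,0],[0.2,0,0,-0.05,0],[0.2,0,0,-0.1,0],[0.2,0,0,-0.1,0]]]'; python3 -c "
from h import *
rel(540,-414,120)"
```

```text
t: 9.15
eef_pos: [480.7, -109.8, 12.6]
tcp_rot: [-3.141, 0.003, 2.906]
ft_force: [0.2, -1.1, 0.5]
opening: 0.487
t: 9.95
eef_pos: [482.1, -110.3, 116.0]
tcp_rot: [-3.141, 0.008, 2.906]
ft_force: [1.1, -0.2, -1.1]
opening: 0.364
t 9.95 pos [ 482.1 -110.3  116. ] yaw 2.906 open 0.36 F [ 1.1 -0.2 -1.1] | shift [-0.1273 -0.2818 -0.0027] turn 0 q [-0.36  0.44  1.99  0.    0.71 -1.69]
```

```bash
python3 -m pendant '[[[0.2,-0.02,-0.045,0,0],[0.2,-0.04,-0.09,0,0],[0.2,-0.06,-0.135,0,0],[0.2,-0.08,-0.18,0,0],[0.2,-0.1,-0.225,0,0],[0.2,-0.12,-0.27,0,0],[0.2,-0.127,-0.282,0,0],[0.2,-0.127,-0.282,0,0]]]';python3 -m pendant '[[[0.2,0,0,0,0],[0.2,0,0,0,0],[0.2,0,0,0,0],[0.2,0,0,0,0],[0.2,0,0,0,0],[0.2,0,0,0,0],[0.2,0,0,0,0],[0.2,0,0,0,0]]]'; python3 -c "
from h import *
snap('wrist','w5'); rel(540,-414,120)"
```

```text
t: 10.75
eef_pos: [537.1, -415.4, 109.7]
tcp_rot: [3.141, -0.001, 2.904]
ft_force: [-0.7, 0.5, -0.5]
opening: 0.364
t: 11.55
eef_pos: [537.6, -413.5, 111.0]
tcp_rot: [3.141, -0.0, 2.906]
ft_force: [0.1, 0.0, -0.1]
opening: 0.365
t 11.6 pos [ 537.6 -413.5  111. ] yaw 2.906 open 0.37 F [-0.7 -0.6 -0.7] | shift [-0.0024  0.0001 -0.009 ] turn 0 q [-0.75  0.67  1.52  0.    0.95 -2.09]
```

View pics/w5.png

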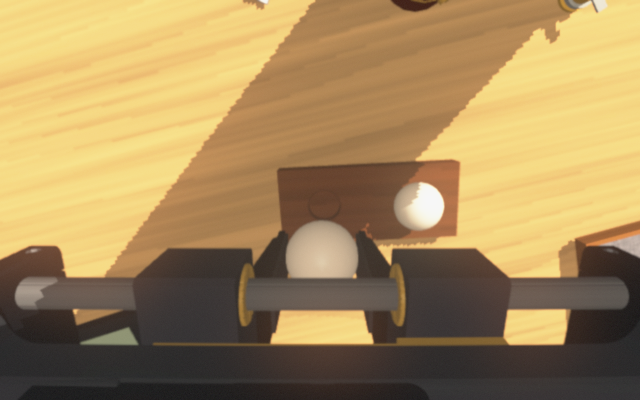

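The held marble is at (322,252), the empty hollow at about (324,204) and the fixed marble at (419,206).

```bash
python3 - <<'E'
from h import *
c=load('w5')
h=px(c,324,204,16);m=px(c,419,206,29);print('hollow',h,'fixed',m,np.linalg.norm((m-h)[:2]))
a=px(c,278,169,16);b=px(c,459,160,16);d=(b-a)/np.linalg.norm(b-a);print('dir',d, np.linalg.norm(b-a)); h2=m-70*d; print('h2',h2)
d0=np.array([-d[1],d[0],0]);
for s in (1,-1): print('h3',(a+b)/2-35*d+30*s*d0)
print('held',px(c,322,253,121),'tcp',env.state()['eef_pos'])
import cv2
cv2.imwrite('pics/w5c.png',cv2.resize(np.clip((cv2.imread('pics/w5.png')[150:260,270:470]/255.)**.6*255,0,255).astype('uint8'),None,fx=4,fy=4,interpolation=2))
rel(h[0],h[1],19)
E
```

```text
hollow [ 537.96419382 -411.59946076   16.        ] fixed [ 552.72612536 -342.27472451   29.        ] 70.87900732517424
dir [0.18393334 0.98293872 0.        ] 138.04826330103558
h2 [ 539.85079126 -411.08043482   29.        ]
h3 [ 479.67672448 -400.39266823   16.        ]
h3 [ 538.65304761 -411.42866889   16.        ]
held [ 535.22688496 -412.70047847  121.        ] tcp [ 537.6264086  -413.54964741  110.99776306]
t 11.6 pos [ 537.6 -413.5  111. ] yaw 2.906 open 0.37 F [-0.7 -0.6 -0.7] | shift [0.0001 0.002  0.092 ] turn 0 q [-0.75  0.67  1.52  0.    0.95 -2.09]
```

View pics/w5c.png

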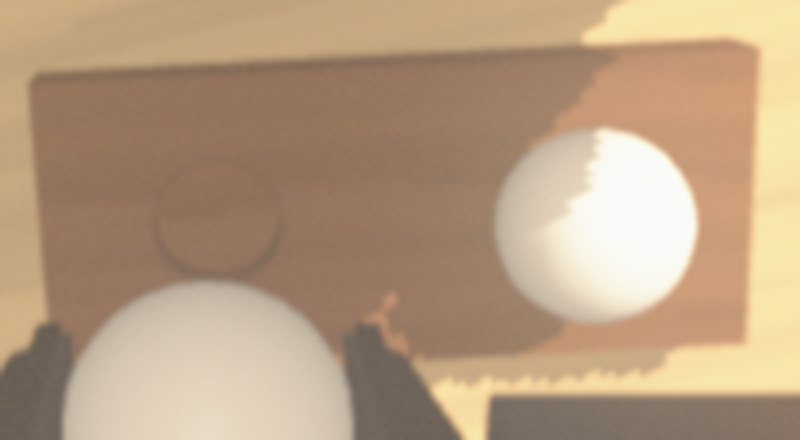

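```bash
python3 -m pendant '[[[0.2,-0.0015,0.0025,0.04,0],[0.2,-0.0015,0.0025,0.07,0],[0.2,-0.0015,0.0025,0.08,0],[0.2,-0.0015,0.0025,0.085,0],[0.2,-0.0015,0.0025,0.09,0],[0.2,-0.0015,0.0025,0.092,0],[0.2,-0.0015,0.0025,0.092,0],[0.2,-0.0015,0.0025,0.092,0]]]'; python3 -c "
from h import *
rel(538,-411,19)"
```

```text
t: 12.4
eef_pos: [540.0, -411.7, 19.8]
tcp_rot: [-3.141, 0.001, 2.906]
ft_force: [1.1, -0.0, -0.3]
opening: 0.363
t 12.4 pos [ 540.  -411.7   19.8] yaw 2.906 open 0.36 F [ 1.1 -0.  -0.3] | shift [0.0021 0.0002 0.0008] turn 0 q [-0.75  0.78  1.57  0.    0.79 -2.08]
```

```bash
python3 -m pendant '[[[0.2,0,0,0.001,0],[0.2,0,0,0.001,0],[0.2,0,0,0.001,0],[0.2,0,0,0.001,0],[0.2,0,0,0.001,0],[0.2,0,0,0.001,0],[0.2,0,0,0.001,0],[0.2,0,0,0.001,0]]]'; python3 -m pendant '[[[0.42,0,0,0,0],[0.45,0,0,0,0],[0.5,0,0,0,0],[0.5,0,0,0,0],[0.5,0,0,-0.04,0],[0.5,0,0,-0.08,0],[0.5,0,0,-0.09,0],[0.5,0,0,-0.09,0]]]'; python3 -c "
from h import *
snap('wrist','w6'); rel(391,290,180,0.24)
cv2.imwrite('pics/w6c.png',cv2.resize(np.clip((cv2.imread('pics/w6.png')[150:260,270:470]/255.)**.6*255,0,255).astype('uint8'),None,fx=3,fy=3,interpolation=2))"
```

```text
t: 13.2
eef_pos: [540.2, -412.0, 19.1]
tcp_rot: [-3.141, 0.002, 2.906]
ft_force: [0.2, 0.2, 5.5]
opening: 0.365
t: 14.0
eef_pos: [540.2, -411.8, 109.7]
tcp_rot: [-3.14, 0.003, 2.906]
ft_force: [0.3, -0.6, 0.5]
opening: 0.503
t 14.05 pos [ 539.6 -411.3  107.9] yaw 2.906 open 0.5 F [ 0.2 -0.   0.5] | shift [ 0.3083  0.6472 -0.0722] turn -0.476 q [-0.75  0.68  1.52  0.    0.95 -2.08]
```

View pics/w6c.png

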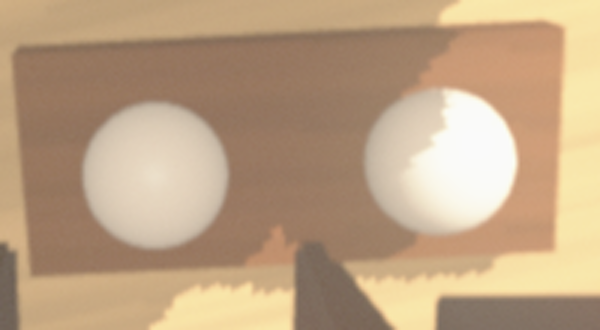

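The large marble is seated level with the fixed one. Next is the comb, approaching with the jaw across its 26 mm width.

```bash
python3 -m pendant '[[[0.6,0.308,0.647,-0.072,-0.47],[0.6,0.308,0.647,-0.072,-0.47],[0.6,0.308,0.647,-0.072,-0.47],[0.6,0.308,0.647,-0.072,-0.47],[0.6,0.308,0.647,-0.072,-0.47],[0.6,0.308,0.647,-0.072,-0.47],[0.6,0.308,0.647,-0.072,-0.47],[0.6,0.308,0.647,-0.072,-0.47]]]';python3 -c "
from h import *
rel(391,290,150,0.235)"
```

```text
t: 14.85
eef_pos: [455.8, -20.3, 146.7]
tcp_rot: [3.14, -0.002, -2.908]
ft_force: [1.5, 0.0, 0.0]
opening: 0.598
t 14.85 pos [455.8 -20.3 146.7] yaw -2.908 open 0.6 F [1.5 0.  0. ] | shift [-0.0088  0.3168 -0.0029] turn -0.001 q [-0.19  0.35  2.04  0.    0.76 -1.99]
```

```bash
python3 -m pendant '[[[0.6,-0.009,0.317,-0.003,0],[0.6,-0.009,0.317,-0.003,0],[0.6,-0.009,0.317,-0.003,0],[0.6,-0.009,0.317,-0.003,0],[0.6,-0.009,0.317,-0.003,0],[0.6,-0.009,0.317,-0.003,0],[0.6,-0.009,0.317,-0.003,0],[0.6,-0.009,0.317,-0.003,0]]]' | head -2; python3 -m pendant '[[[0.6,0,0,0,0],[0.6,0,0,0,0],[0.6,0,0,0,0],[0.6,0,0,0,0],[0.6,0,0,0,0],[0.6,0,0,0,0],[0.6,0,0,0,0],[0.6,0,0,0,0]]]'|head -2; cat >> h.py <<'E'
def cloud(fn):
    c=load(fn); v,u=np.mgrid[0:400,0:640]; r=cv2.undistortPoints(np.stack([u,v],-1).reshape(-1,1,2).astype(float),c['K'],c['d'])[:,0]
    P=np.c_[r,np.ones(len(r))]*c['rz'].reshape(-1,1); P[c['rz'].ravel()<=0]=np.nan
    return P@c['W'][:3,:3].T+c['W'][:3,3]
E
python3 - <<'E'
from h import *
snap('wrist','w7'); rel(391,290,150)
P=cloud('w7'); m=(abs(P[:,0]-391)<45)&(abs(P[:,1]-290)<45)
print(np.nanmedian(P[m,2]))
for z in (6,8):
    k=m&(P[:,2]>z)&(P[:,2]<20); print(k.sum(),cv2.minAreaRect(P[k,:2].astype(np.float32)),np.median(P[k],0))
E
```

```text
t: 15.65
eef_pos: [391.1, 290.0, 149.4]
t: 16.45
eef_pos: [392.5, 288.3, 151.1]
t 16.5 pos [392.5 288.4 151.1] yaw -2.907 open 0.6 F [-0.3  0.3  0.1] | shift [0.0011 0.0019 0.0011] turn 0 q [ 0.5   0.38  1.96  0.    0.8  -1.31]
252.811719548092
1289 ((389.69189453125, 291.55865478515625), (48.359230041503906, 25.488725662231445), 13.210079193115234) [388.99503927 289.81680679  12.17574309]
1261 ((389.6986999511719, 291.5920715332031), (48.356651306152344, 25.462953567504883), 13.072359085083008) [388.99503927 289.60953804  12.19855002]
```

View pics/w7.png

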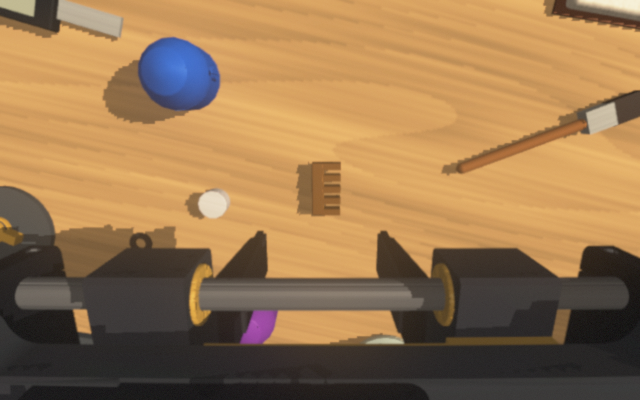

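The comb is at (326,188), aligned with the jaws. The depth fit puts its centre at about (390,291.5), angle 0.229.

```bash
python3 -m pendant '[[[0.6,0.001,0.003,0.05,0],[0.6,0.001,0.003,0.1,0],[0.6,0.001,0.003,0.13,0],[0.6,0.001,0.003,0.14,0],[0.6,0.001,0.003,0.146,0],[0.6,0.001,0.003,0.1485,0],[0.6,0.001,0.003,0.1485,0],[0.6,0.001,0.003,0.1485,0]]]'; python3 -m pendant '[[[0.15,0,0,0,0],[0.15,0,0,0,0],[0.15,0,0,0,0],[0.15,0,0,0,0],[0.15,0,0,0,0],[0.15,0,0,0,0],[0.15,0,0,0,0],[0.15,0,0,0,0]]]'; python3 -c "
from h import *
rel(665,-165,120,1.637)"
```

```text
t: 17.3
eef_pos: [391.4, 291.4, 3.6]
tcp_rot: [3.141, 0.002, -2.907]
ft_force: [-1.5, -0.1, 0.3]
opening: 0.602
t: 18.1
eef_pos: [390.9, 291.1, 2.6]
tcp_rot: [3.142, 0.0, -2.907]
ft_force: [0.2, -0.2, 2.5]
opening: 0.272
t 18.1 pos [390.9 291.1   2.6] yaw -2.907 open 0.27 F [ 0.2 -0.2  2.5] | shift [-0.1608 -0.5072 -0.1174] turn -1.403 q [ 0.5   0.64  2.07  0.    0.43 -1.3 ]
```

```bash
python3 -m pendant '[[[0.15,0,0,-0.05,0],[0.15,0,0,-0.1,0],[0.15,0,0,-0.15,0],[0.15,-0.161,-0.507,-0.15,1.74],[0.15,-0.161,-0.507,-0.15,1.74],[0.15,-0.161,-0.507,-0.15,1.74],[0.15,-0.161,-0.507,-0.15,1.74],[0.15,-0.161,-0.507,-0.15,1.74]]]'; python3 -c "
from h import *
rel(665,-165,120,1.637)"
```

```text
t: 18.9
eef_pos: [520.3, 74.9, 152.5]
tcp_rot: [3.142, -0.0, 2.62]
ft_force: [0.3, 1.8, -0.5]
opening: 0.271
t 18.9 pos [520.3  74.9 152.5] yaw 2.62 open 0.27 F [ 0.3  1.8 -0.5] | shift [-0.245  -0.1358  0.0325] turn 0.983 q [ 0.02  0.43  1.87  0.    0.84 -1.03]
```

```bash
python3 -m pendant '[[[0.15,-0.245,-0.136,0.032,0.983],[0.15,-0.245,-0.136,0.032,0.983],[0.15,-0.245,-0.136,0.032,0.983],[0.15,-0.245,-0.136,0.032,0.983],[0.15,-0.245,-0.136,0.032,0.983],[0.15,-0.245,-0.136,0.032,0.983],[0.15,-0.245,-0.136,0.032,0.983],[0.15,-0.245,-0.136,0.032,0.983]]]'|head -1; python3 -m pendant '[[[0.15,0,0,0,0],[0.15,0,0,0,0],[0.15,0,0,0,0],[0.15,0,0,0,0],[0.15,0,0,0,0],[0.15,0,0,0,0],[0.15,0,0,0,0],[0.15,0,0,0,0]]]' | head -3; python3 -c "
from h import *
snap('wrist','w8'); rel(671,-169,120,1.637)"
```

```text
t: 19.7
t: 20.5
eef_pos: [665.7, -162.3, 120.5]
tcp_rot: [3.142, -0.0, 1.643]
t 20.55 pos [ 665.8 -162.3  120.5] yaw 1.643 open 0.27 F [-0.7 -0.1 -0.4] | shift [-0.007   0.0047  0.0005] turn 0.006 q [-0.34  0.67  1.49  0.    0.98 -0.41]
```

View pics/w8.png

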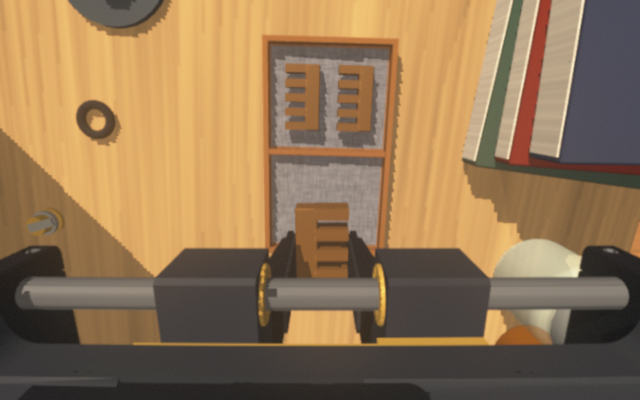

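The comb is held straight, with its teeth to the right. The empty bay lies between columns 271 and 384, below the divider at row 155.

```bash
python3 - <<'E'
from h import *
c=load('w8')
A,B=px(c,264,38,14),px(c,397,41,14); print('outer top corners',A.round(1),B.round(1),np.linalg.norm(A-B))
x=(B-A)/np.linalg.norm(B-A); y=np.array([-x[1],x[0],0]); print('tray y ang',np.arctan2(y[1],y[0]))
# far outer edge at +85 from tray centre, bay at -41.5 => 126.5 from edge
print('bay from far edge',((A+B)/2-126.5*y).round(1))
C,D=px(c,269,152,14),px(c,385,154,14); print(C.round(1),D.round(1)); print('bay from divider',((C+D)/2-41.5*y).round(1))
print('held', px(c,323,242,127).round(1))
m=(A+B)/2-126.5*y
rel(m[0],m[1],20)
E
```

```text
outer top corners [615.5 -42.6  14. ] [712.9 -37.5  14. ] 97.4754035222254
tray y ang 1.6224898022669578
bay from far edge [ 670.7 -166.4   14. ]
[ 622.3 -125.5   14. ] [ 713.6 -120.5   14. ]
bay from divider [ 670.1 -164.4   14. ]
held [ 666.6 -154.9  127. ]
t 20.55 pos [ 665.8 -162.3  120.5] yaw 1.643 open 0.27 F [-0.7 -0.1 -0.4] | shift [-0.0044  0.0047  0.1005] turn 0 q [-0.34  0.67  1.49  0.    0.98 -0.41]
```

```bash
python3 -m pendant '[[[0.15,-0.004,0.005,0.04,0.015],[0.15,-0.004,0.005,0.08,0.015],[0.15,-0.004,0.005,0.095,0.015],[0.15,-0.004,0.005,0.105,0.015],[0.15,-0.004,0.005,0.11,0.015],[0.15,-0.004,0.005,0.113,0.015],[0.15,-0.004,0.005,0.114,0.015],[0.15,-0.004,0.005,0.114,0.015]]]';python3 -m pendant '[[[0.15,0,0,0,0],[0.15,0,0,0,0],[0.15,0,0,0,0],[0.15,0,0,0,0],[0.15,0,0,0,0],[0.15,0,0,0,0],[0.15,0,0,0,0],[0.15,0,0,0,0]]]'
```

```text
t: 21.35
eef_pos: [671.4, -166.0, 7.4]
tcp_rot: [3.14, 0.0, 1.628]
ft_force: [0.0, 0.4, 1.2]
opening: 0.27
t: 22.15
eef_pos: [671.1, -165.9, 6.7]
tcp_rot: [3.141, -0.0, 1.628]
ft_force: [-1.1, -0.9, 3.0]
opening: 0.274
```

Light contact. Release and lift, then check the comb by depth.

```bash
python3 -m pendant '[[[0.32,0,0,0,0],[0.4,0,0,0,0],[0.48,0,0,0,0],[0.48,0,0,0,0],[0.48,0,0,-0.03,0],[0.48,0,0,-0.07,0],[0.48,0,0,-0.114,0],[0.48,0,0,-0.114,0]]]'|tail -2;python3 - <<'E'
from h import *
snap('wrist','w9')
P=cloud('w9'); m=(abs(P[:,0]-668)<38)&(abs(P[:,1]+166)<32)&(P[:,2]>9)&(P[:,2]<25)
print(m.sum(),cv2.minAreaRect(P[m,:2].astype(np.float32)),np.median(P[m],0))
rel(393,-308,150,2.906)
E
```

```text
ft_force: [1.4, -0.2, -0.2]
opening: 0.482
1598 ((671.5255126953125, -164.48611450195312), (25.937475204467773, 48.11780548095703), 3.525486946105957) [ 669.9562523  -163.49489557   16.21085304]
t 23.0 pos [ 672.2 -166.3  123.7] yaw 1.628 open 0.48 F [ 0.5  0.4 -0.5] | shift [-0.1256 -0.2867 -0.0275] turn -1.278 q [-0.34  0.67  1.47  0.    0.99 -0.39]
```

The comb lies flat in the bay, top at 16 mm, angle matching the tray. Next is the box.

```bash
python3 -c "
from h import *
rel(393,-308,150,0.785)"; python3 -m pendant '[[[1,-0.1256,-0.2867,-0.0275,0.843],[1,-0.1256,-0.2867,-0.0275,0.843],[1,-0.1256,-0.2867,-0.0275,0.843],[1,-0.1256,-0.2867,-0.0275,0.843],[1,-0.1256,-0.2867,-0.0275,0.843],[1,-0.1256,-0.2867,-0.0275,0.843],[1,-0.1256,-0.2867,-0.0275,0.843],[1,-0.1256,-0.2867,-0.0275,0.843]]]'|head -3;python3 -m pendant '[[[1,0,0,0,0],[1,0,0,0,0],[1,0,0,0,0],[1,0,0,0,0],[1,0,0,0,0],[1,0,0,0,0],[1,0,0,0,0],[1,0,0,0,0]]]'|head -3
python3 - <<'E'
from h import *
snap('wrist','w10'); rel(393,-308,150,0.785)
P=cloud('w10'); m=(abs(P[:,0]-393)<45)&(abs(P[:,1]+308)<45)&(P[:,2]>5)
print(m.sum(),cv2.minEnclosingCircle(P[m,:2].astype(np.float32)),P[m].max(0),P[m].min(0))
I=cv2.imread('pics/w10.png');cv2.imwrite('pics/w10b.png',np.clip((I/255.)**.5*255,0,255).astype('uint8'))
E
```

```text
t 23.0 pos [ 672.2 -166.3  123.7] yaw 1.628 open 0.48 F [ 0.5  0.4 -0.5] | shift [-0.1256 -0.2867 -0.0275] turn 0.843 q [-0.34  0.67  1.47  0.    0.99 -0.39]
t: 23.8
eef_pos: [390.6, -308.3, 147.6]
tcp_rot: [-3.141, -0.0, 0.783]
t: 24.6
eef_pos: [392.0, -307.7, 148.0]
tcp_rot: [-3.142, -0.0, 0.785]
t 24.65 pos [ 391.9 -307.7  148. ] yaw 0.785 open 1.0 F [-0.9  0.1  0.1] | shift [ 0.0005  0.001  -0.002 ] turn -0.0 q [-0.8   0.4   1.94  0.    0.8  -0.01]
43677 ((396.9682922363281, -304.0397644042969), 52.84495544433594) [ 437.99991987 -263.00083291  274.46878323] [ 349.14636309 -351.16523838    5.14733335]
```

View pics/w10b.png

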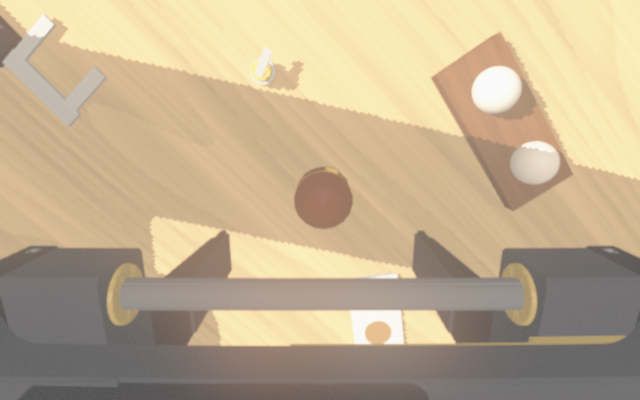

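The box is at (323,198) and its brass lock is towards the camera at (332,170), so the jaws miss it. Now its centre from depth.

```bash
python3 - <<'E'
from h import *
c=load('w10')
P=cloud('w10'); m=(np.hypot(P[:,0]-393,P[:,1]+308)<45)&(P[:,2]>6)&(P[:,2]<60)
print(m.sum(),cv2.minEnclosingCircle(P[m,:2].astype(np.float32)),P[m].max(0))
k=m&(P[:,2]>30); x,y,z=P[k].T
from scipy.optimize import least_squares
A=np.c_[2*x,2*y,2*z,np.ones(k.sum())]; s=np.linalg.lstsq(A,x*x+y*y+z*z,rcond=None)[0]; print('sphere',s[:3],np.sqrt(s[3]+s[:3]@s[:3]))
print(px(c,323.5,198,30))
rel(s[0],s[1],8)
E
```

```text
2886 ((393.9109802246094, -309.20648193359375), 26.91398811340332) [ 419.12086226 -285.22263701   53.44964787]
sphere [ 392.13939414 -310.10708033   27.60730589] 24.668544011554495
[ 393.81080201 -309.06048287   30.        ]
t 24.65 pos [ 391.9 -307.7  148. ] yaw 0.785 open 1.0 F [-0.9  0.1  0.1] | shift [-0.0016  0.0018  0.14  ] turn 0 q [-0.8   0.4   1.94  0.    0.8  -0.01]
```

```bash
python3 -m pendant '[[[0.9,-0.001,0.002,0.04,0.1],[0.9,-0.001,0.002,0.08,0.2],[0.9,-0.001,0.002,0.11,0.2],[0.9,-0.001,0.002,0.13,0.2],[0.9,-0.001,0.002,0.14,0.2],[0.9,-0.001,0.002,0.143,0.2],[0.9,-0.001,0.002,0.143,0.2],[0.9,-0.001,0.002,0.143,0.2]]]';python3 -m pendant '[[[0.4,0,0,0,0],[0.4,0,0,0,0],[0.4,0,0,0,0],[0.4,0,0,0,0],[0.4,0,0,0,0],[0.4,0,0,0,0],[0.4,0,0,0,0],[0.4,0,0,0,0]]]'; python3 -c "
from h import *
rel(645,101,180,1.57)"
```

```text
t: 25.45
eef_pos: [393.0, -310.1, 5.9]
tcp_rot: [3.14, -0.0, 0.585]
ft_force: [-0.5, 0.4, 1.5]
opening: 0.901
t: 26.25
eef_pos: [392.7, -309.8, 5.0]
tcp_rot: [-3.142, -0.0, 0.585]
ft_force: [-0.6, 0.6, 1.9]
opening: 0.521
t 26.25 pos [ 392.7 -309.8    5. ] yaw 0.585 open 0.52 F [-0.6  0.6  1.9] | shift [ 0.4372 -0.2032 -0.1749] turn -0.985 q [-0.8   0.65  2.04  0.    0.46  0.19]
```

```bash
python3 -m pendant '[[[0.4,0,0,-0.04,0],[0.4,0,0,-0.08,0],[0.4,0,0,-0.12,0],[0.4,0.437,-0.203,-0.12,-1.045],[0.4,0.437,-0.203,-0.12,-1.045],[0.4,0.437,-0.203,-0.12,-1.045],[0.4,0.437,-0.203,-0.12,-1.045],[0.4,0.437,-0.203,-0.12,-1.045]]]'; python3 -c "
from h import *
rel(645,101,125,1.63)"
```

```text
t: 27.05
eef_pos: [524.2, -94.9, 125.0]
tcp_rot: [-3.141, -0.0, 1.341]
ft_force: [0.6, -0.7, -1.3]
opening: 0.523
t 27.05 pos [524.2 -94.9 125. ] yaw 1.341 open 0.52 F [ 0.6 -0.7 -1.3] | shift [ 0.2182  0.073  -0.    ] turn -0.289 q [-0.3   0.48  1.88  0.    0.78 -0.07]
```

```bash
python3 -m pendant '[[[0.4,0.218,0.073,0,-0.289],[0.4,0.218,0.073,0,-0.289],[0.4,0.218,0.073,0,-0.289],[0.4,0.218,0.073,0,-0.289],[0.4,0.218,0.073,0,-0.289],[0.4,0.218,0.073,0,-0.289],[0.4,0.218,0.073,0,-0.289],[0.4,0.218,0.073,0,-0.289]]]'|head -1;python3 -m pendant '[[[0.4,0,0,0,0],[0.4,0,0,0,0],[0.4,0,0,0,0],[0.4,0,0,0,0],[0.4,0,0,0,0],[0.4,0,0,0,0],[0.4,0,0,0,0],[0.4,0,0,0,0]]]'|head -3
python3 - <<'E'
from h import *
snap('wrist','w11'); rel(645,101,125,1.63)
I=cv2.imread('pics/w11.png');cv2.imwrite('pics/w11b.png',np.clip((I/255.)**.6*255,0,255).astype('uint8'))
E
```

```text
t: 27.85
t: 28.65
eef_pos: [645.5, 98.1, 125.0]
tcp_rot: [3.142, -0.0, 1.624]
t 28.7 pos [645.5  98.1 125. ] yaw 1.624 open 0.52 F [-1.1  0.3 -0.7] | shift [ 0.0029 -0.0004 -0.    ] turn -0.006 q [ 0.05  0.62  1.58  0.    0.94 -0.  ]
```

View pics/w11b.png

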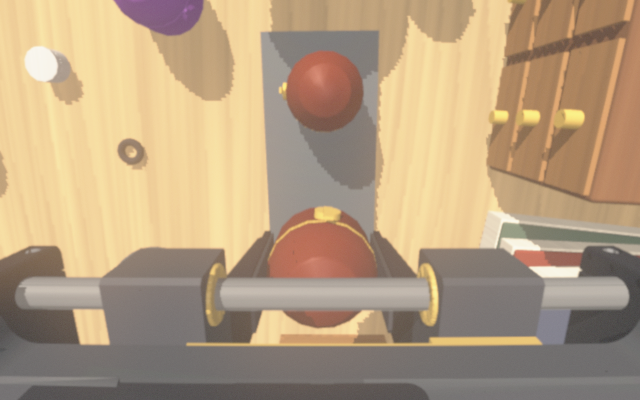

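The box is held, with its lock towards the camera. The slate's far corners are at (261,31) and (378,31), and the old box is at (325,92).

```bash
python3 - <<'E'
from h import *
c=load('w11')
A,B=px(c,261.5,31,8),px(c,378,31,8); x=(B-A)/np.linalg.norm(B-A); y=np.array([-x[1],x[0],0])
E,F=px(c,269.5,200,8),px(c,376.5,200,8); print(E.round(1),F.round(1))
print(A.round(1),B.round(1),np.linalg.norm(B-A),'ang',np.arctan2(y[1],y[0]),'free',((A+B)/2-125*y).round(1))
P=cloud('w11'); k=(np.hypot(P[:,0]-644,P[:,1]-181)<45)&(P[:,2]>35)&(P[:,2]<90); X=P[k]
s=np.linalg.lstsq(np.c_[2*X,np.ones(len(X))],(X*X).sum(1),rcond=None)[0]; print('old',s[:3],np.sqrt(s[3]+s[:3]@s[:3]),X[:,2].max())
E
```

```text
[602.3  94.1   8. ] [692.7  98.9   8. ]
[593.9 225.6   8. ] [681.9 230.3   8. ] 88.13151275148563 ang 1.6238821627251436 free [644.5 103.1   8. ]
old [643.35821829 181.64273614  41.78465288] 26.336354737404825 69.82738675846267
```

```bash
python3 -m pendant '[[[0.4,0.003,0,0.04,0],[0.4,0.003,0,0.08,0],[0.4,0.003,0,0.095,0],[0.4,0.003,0,0.104,0],[0.4,0.003,0,0.108,0],[0.4,0.003,0,0.11,0],[0.4,0.003,0,0.111,0],[0.4,0.003,0,0.112,0]]]';python3 -m pendant '[[[0.4,0,0,0,0],[0.4,0,0,0,0],[0.4,0,0,0,0],[0.4,0,0,0,0],[0.4,0,0,0,0],[0.4,0,0,0,0],[0.4,0,0,0,0],[0.4,0,0,0,0]]]'
```

```text
t: 29.5
eef_pos: [645.9, 101.1, 14.0]
tcp_rot: [3.14, -0.0, 1.624]
ft_force: [0.4, -0.2, -0.8]
opening: 0.524
t: 30.3
eef_pos: [645.4, 101.1, 13.1]
tcp_rot: [3.141, -0.0, 1.624]
ft_force: [-0.4, -0.7, 0.5]
opening: 0.517
```

```bash
python3 -m pendant '[[[0.4,0,0,0.001,0],[0.4,0,0,0.001,0],[0.4,0,0,0.001,0],[0.4,0,0,0.001,0],[0.4,0,0,0.001,0],[0.4,0,0,0.001,0],[0.4,0,0,0.001,0],[0.4,0,0,0.001,0]]]';python3 -m pendant '[[[0.58,0,0,0,0],[0.65,0,0,0,0],[0.75,0,0,0,0],[0.85,0,0,0,0],[0.85,0,0,0,0],[0.85,0,0,-0.04,0],[0.85,0,0,-0.08,0],[0.85,0,0,-0.12,0]]]';python3 -m pendant '[[[0.85,0,0,-0.05,0],[0.85,0,-0.04,-0.08,0],[0.85,0,-0.1,-0.08,0],[0.85,0,-0.15,-0.08,0],[0.85,0,-0.2,-0.08,0],[0.85,0,-0.2,-0.08,0],[0.85,0,-0.2,-0.08,0],[0.85,0,-0.2,-0.08,0]]]'
python3 - <<'E'
from h import *
snap('top','t9'); rel(645,101,125)
P=cloud('t9')
for n,x,y in [('new',645,101),('old',643,181)]:
    k=(np.hypot(P[:,0]-x,P[:,1]-y)<40)&(P[:,2]>38)&(P[:,2]<90); X=P[k]
    s=np.linalg.lstsq(np.c_[2*X,np.ones(len(X))],(X*X).sum(1),rcond=None)[0]; print(n,s[:3],np.sqrt(s[3]+s[:3]@s[:3]),X[:,2].max())
a=cv2.imread('pics/t9.png')[120:280,120:520];cv2.imwrite('pics/t9c.png',cv2.resize(np.clip((a/255.)**.6*255,0,255).astype('uint8'),(800,320),interpolation=2))
E
```

```text
t: 31.1
eef_pos: [645.4, 101.1, 13.1]
tcp_rot: [3.141, -0.0, 1.624]
ft_force: [-4.0, -0.4, 10.2]
opening: 0.518
t: 31.9
eef_pos: [645.2, 101.1, 133.2]
tcp_rot: [-3.141, -0.0, 1.624]
ft_force: [0.4, 0.4, -0.4]
opening: 0.848
t: 32.7
eef_pos: [447.0, 90.5, 212.4]
tcp_rot: [3.14, -0.0, 1.624]
ft_force: [-0.0, -0.2, 0.2]
opening: 0.849
t 32.75 pos [447.1  90.5 212.1] yaw 1.624 open 0.85 F [ 0.5 -0.2  1.1] | shift [0.     0.198  0.0873] turn 0 q [0.05 0.25 1.96 0.   0.93 0.  ]
new [645.90783398 100.15587997  37.79304038] 23.842254942392405 64.40110912129671
old [643.21923592 181.70972489  43.30034198] 25.860047263066587 70.94606936963487
```

View pics/t9c.png

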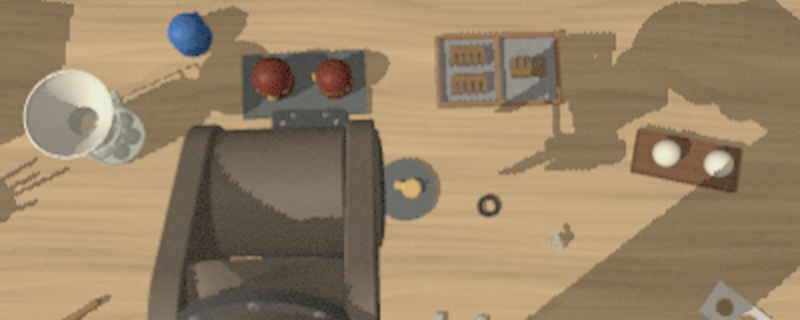

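Both boxes stand on the slate, the comb lies lengthwise in its bay, and two marbles sit on the board. Handing in.

```bash
python3 -c "
from cell import env
print(env.job_done())"
```

```text
the job is handed in; nothing more can be done
None
```

All four finds were placed in the order asked, and I handed the job in at about 33 s on the clock, with the gripper empty and clear of everything.

- **Small marble:** I released it just inside the funnel mouth. The next picture showed the funnel empty with marbles below the neck. I did not single this marble out among the others in the jar.
- **Large marble:** I lowered it into the hollow until it touched (about 5 N). It sits level with the fixed marble in the close-up and in the last top view.
- **Spacer:** It lies flat in the bay, with its top at 16 mm, lengthwise like the other two. Its teeth point the opposite way to theirs, because the half turn was out of the last joint's range.
- **Dome box:** It stands upright on the slate at about (646, 100), a millimetre or two from the free spot. The set-down contact was about 10 N.
- **Old box:** It measured (643, 182) both before and after the placing, so it did not move.

No check failed. The wrist and top cameras agreed to within 1 to 3 mm, close to the stated calibration.

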